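Fetch a stray bearing from under a guard with the reacher

ROBOT

A 6-joint arm with a two-finger parallel gripper is mounted at the origin on a cart in front of the work surface, level with it; the furniture and walls round the work are solid. World frame = base frame: x ahead of the robot, y to its left, z up, the work surface at z = 0. Lengths are in m, angles in degrees, forces in N, time in s.
With the tool pointing down it reaches from about 0.35 to 0.875 m from the base axis. Payload 4.2 kg.
Tool frame: the origin (TCP) lies midway between the tips of the shut fingers; the grasp point (between the pads) lies 19 mm behind it; z points along the fingers, y is the line along which they close (so a half turn about z gives the same grasp; the last joint's range is limited). The gripper opens to 87 mm and grips with 3 to 60 N. Pads are 19 mm wide; open, the fingers measure 117 mm over their backs; the gripper's body (75 mm by 190 mm) begins 51 mm behind the grasp point.
Start: joints at [-61.616, 22.042, 0.453, 0, -68.411, -14.817], TCP at [0.147, -0.608, 0.223] pointing down, gripper open.
Joint ranges: [-179.83, 179.83], [-69.29, 118.12], [-61.27, 80.66], [-181.25, 117.63], [-171.15, -9.14], [-177.46, 177.46]. Speed limits (degrees/s): [159.86, 159.86, 180, 180, 180, 180].

INTERFACE

Orientations are given as a 3x3 rotation matrix whose columns are the frame's x, y, z axes.
In Python, from station import r, cams gives the robot as it stands.
- The arm moves only by the tool play_rows, never from a script. Its argument "commands" is text: rows parted by semicolons, each of 6 numbers parted by spaces: the shift along the world's x, y, z normalised to -1 to 1, where 1 is 30 mm, then the turn, a rotation vector about the world's x, y, z normalised to -1 to 1, where 1 is 0.15 rad. A call has 1 to 20 rows; each row shifts and turns the commanded pose from where the row before left it; what a row does not reach is not made up. A row lasts 1/10 s, in which the tool goes at most 50 mm and 8.59 degrees, less where a joint would pass 70% of its speed; a pose out of reach is approached as far as the arm can. A call with a number of a shift or a turn outside -1 to 1 is refused whole. A call with a gripper value outside its range is refused whole. "grip" is the finger opening in mm, from 0 to 87, set as the call begins (left out, the last holds). The fingers move at their own pace and stop on an object; the grip force is fixed at half the most. Time passes only in rows, so rows that do not move let the fingers close. It gives the time, the measured TCP pose, the force, the opening and the grip force at its end, in the units of the state.
- r.sense(): the state, without advancing time (a new reading comes with each control period).
- cams.capture(name): name is "scene" or "top"; returns (picture, depth): 420x560x3 uint8, blue, green, red; 420x560 float32, m along the optical axis (not along the pixel's ray), 0 where there is no reading.
- cams.camera_info(name): a dict with "mtx" (3x3 intrinsics, pixels), "R" (3x3) and "t" (3): a world point X has camera coordinates R X + t. Camera axes: x right, y down, z forward; pixel columns grow to the right and rows downward; lengths in m; the calibration is good to about 2 mm. A picture is of the moment at which its call begins. camera_info takes no time and is no camera call.
- r.finish_job(): hands the job in; it is judged then, once.
The state is a dict: "time_s": time; "joints": joint angles; "joint_velocities": joint speeds; "effort": joint torques, N m; "tcp_pos": TCP position; "ee_rot": TCP orientation; "wrist_force": force on the tool from outside, world axes, zero at the start; "moment": the same for the moment, N m; "gripper_width": opening from 0.0 (shut) to 1.0 (fully open); "gripper_force": force on a finger pad.
Only numpy, scipy, OpenCV 4.12 (cv2) and the standard library are available. Lean on these libraries where they do the work, as an engineer would, in place of code of your own. Each camera call takes 0.05 s, during which the arm holds its last target. There are 200 camera calls.

TASK

A ball bearing has slipped under the low barred guard and is held down there by the guard's sprung wiper. Take the reacher by its grip, slide its jaws in either side of the bearing, squeeze the trigger so that they hold it firmly but gently, draw it out in the jaws until it lies flat on the bench well clear in front of the guard, then let go so that the jaws spring open. Do not touch the bearing with the fingers, do not knock the guard, and leave the other things alone.

Things in the scene. Friction and masses are not known exactly. Their poses are not given: they have to be found in the camera images.
- reacher: Pick-up reacher lying on the bench, 250 mm long, 0.29 kg. Origin on the bench under the middle of its handle; x points along the tool to the jaws, y from the fixed palm plate to the trigger plate, z up. The handle is these two upright parallel black plates, 10 to 56 mm above the bench, 62 mm over both when released. Most of its weight is in the handle; it can be slid on the bench.
- palm (a point): Middle of the palm plate's outer face, at reacher y = -31 mm, z = 33 mm. The plate is 60 mm long in x; near its ends lips stand 8 mm proud of the outer face, 48 mm clear between them (x = -24 to +24 mm), which keep a finger in place.
- trigger_face (a point): Middle of the trigger plate's outer face (60 mm long in x), at reacher y = +31 mm when released. It slides straight towards the palm, up to 30 mm, and carries the moving jaw: the jaws close by as much as the handle does. A return spring pushes it out with 9 N released, 11 N at 12 mm, 13 N at 30 mm.
- reacher_jaw: Moving jaw, on the trigger's side. Its origin coincides with the reacher's when released and moves to the reacher's -y as it closes. Once both pads hold something the tool is springy: each mm that the handle is squeezed further adds about 2 N, and the force on a finger is the squeeze plus the return spring.
- jaw_pad (a point): Middle of the moving jaw's pad face, at reacher x = 200, y = +27 (open), z = 12 mm. Both jaws are flat plates parallel to x, 3 to 21 mm above the bench; their rubber pads run from x = 180 to 220 mm (the tips) and stand 54 mm apart when open.
- fixed_pad (a point): Middle of the fixed jaw's pad face, at reacher x = 200, y = -27, z = 12 mm.
- yoke (a point): Middle of the front face of the cross yoke behind the jaws, at reacher x = 143 mm; the yoke is 100 mm wide (y = +-50 mm) and 1 to 23 mm high. A 12 mm tube and a thin rod, no higher than 33 mm, join it to the handle.
- bearing: Ball bearing, a flat steel ring 42 mm in diameter, 13 mm high, 0.05 to 0.09 kg, lying flat under the guard. Origin at the centre of its underside. Squeezed with less than about 9 N it slips out of the jaws as it is drawn from under the wiper; more than 22 N damages it.
- guard: Low guard fixed to the bench: steel side and back walls, roof of thin bars; 140 mm deep (x), 180 mm wide (y), 49 mm high, middle bracket to 61 mm; feet out to y = +-111 mm. Origin on the bench at its centre; x points from the open front (x = -70 mm) to the back wall (inner face x = +64 mm). Inner side faces y = +-84 mm; 45 mm high inside.
- wiper_pad (a point): Underside of the guard's sprung wiper strip, 13 mm above the bench on top of the bearing, which it presses down with about 7.5 N. The strip lies along guard y = 0, 20 mm wide, from guard x = -41 to +50 mm; it can rise 10 mm.
- bush: Bystander: plain flanged steel bush, 39 mm across, 30 mm high, standing near the right edge. Origin at the centre of its underside.
- coil_spring: Bystander: steel coil spring, 25 mm across, 37 mm high, standing near the right edge. Origin at the centre of its underside.
- grease_tin: Bystander: round tin with a lid, 65 mm across, 33 mm high, on the left. Origin at the centre of its underside.
- elbow: Bystander: small elbow fitting, 22x42 mm, 36 mm high, on the left. Origin at the centre of its underside.

How it is judged (in metres and radians):
On the way, in this order (a step that is already met when the one before it is completed fails the run):
1. with the handle held, the jaws grip the bearing under the guard (contact force between reacher_jaw and bearing above 4 N and contact force between the fingers and reacher above 4 N and x of bearing in the frame of guard above -0.05 m), for 0.2 s.
2. the jaws, still squeezed, bring the bearing out of the guard along the bench (contact force between reacher_jaw and bearing above 2 N and contact force between the fingers and reacher above 4 N and x of bearing in the frame of guard below -0.11 m), for 0.1 s.
At the end, for the whole second after the job is handed in: The bearing lies flat (under 0.1 rad, within 4 mm of bench height) and still in front of the guard, its origin at guard x below -110 mm; the reacher lies flat (under 0.1 rad, within 6 mm) and still on the bench, its moving jaw within 5 mm of fully open (x of bearing in the frame of guard below -0.11 m and height (world z) of bearing between -0.004 and 0.004 m and angle between each of bearing, reacher's own z axis and vertical below 0.1 rad and linear speed of each of bearing, reacher below 0.02 m/s and y of reacher_jaw in the frame of reacher above -0.005 m and height (world z) of reacher below 0.006 m); the robot touches nothing.
It fails at once if the moving jaw squeezes the bearing with more than 22 N (contact force between reacher_jaw and bearing above 22 N).
It fails at once if the robot touches the bearing itself (contact force between any of the fingers, the arm and bearing above 0.5 N).
It fails at once if the guard is knocked or pushed with more than 12 N by the reacher or the robot (contact force between any of reacher, the fingers, the arm and guard above 12 N).
It fails at once if a bystander is moved by more than 20 mm (distance of any of bush, coil_spring, grease_tin, elbow from where it was at the start of the episode above 0.02 m).
It also fails if it takes over 62 s, if anything falls off the work surface, if the arm or the gripper's body presses on something with over 40 N, if the wrist force passes 120 N, or if a joint passes its speed limit or range.

## Working session

There is one attempt and no reset: what is moved stays moved. The work goes in short steps, Python scripts to look and compute and a tool call to move; the robot and the scene stay as the last step left them, time stands still between calls to the robot, and variables do not carry over. Pictures are saved under pics/ and viewed, at most 10 in all, crops included, and the job is handed in when it is done.

Besides the shell and the picture viewer there is one more tool, called as name(argument=value, ...) on one line, values as JSON. play_rows: Moves the arm, as the interface text tells. Scaled input: -1 to 1 covers 30 mm each way for a shift and 0.15 rad each way for a turn. Its arguments: {"type":"object","properties":{"commands":{"type":"string"},"grip":{"type":"number"}},"required":["commands"]}

```bash
mkdir -p pics
python3 - <<'E'
from station import r,cams
import cv2,numpy as np
for n in("scene","top"):
    p,d=cams.capture(n); cv2.imwrite(f"pics/{n}0.png",p); np.save(f"pics/{n}0.npy",d)
    i=cams.camera_info(n); print(n,i["mtx"].round(1).tolist(),i["R"].round(3).tolist(),i["t"].round(3))
s=r.sense(); print(s["tcp_pos"],s["ee_rot"],s["time_s"])
E
```

```text
scene [[521.9, 0.0, 283.7], [0.0, 521.9, 210.2], [0.0, 0.0, 1.0]] [[-0.843, -0.537, 0.008], [-0.236, 0.357, -0.904], [0.483, -0.764, -0.428]] [0.501 0.215 0.968]
top [[379.6, 0.0, 282.5], [0.0, 379.6, 206.9], [0.0, 0.0, 1.0]] [[0.02, -1.0, 0.011], [-0.986, -0.022, -0.168], [0.168, -0.008, -0.986]] [-0.07   0.599  1.001]
[ 0.14651304 -0.60702989  0.2215462 ] [[-9.72129561e-01 -2.34443528e-01 -5.89643178e-04]
 [-2.34444238e-01  9.72127667e-01  1.92292294e-03]
 [ 1.22391609e-04  2.00756868e-03 -9.99997977e-01]] 0.1
```

View pics/top0.png

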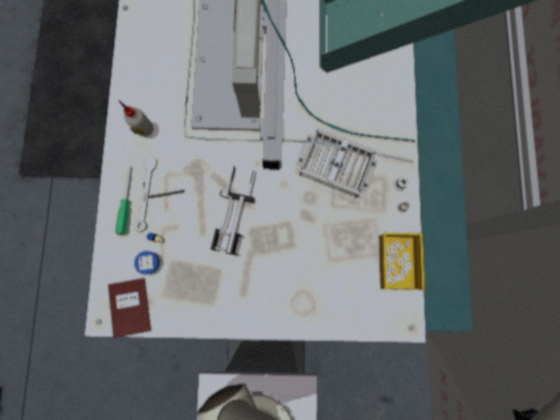

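View pics/scene0.png

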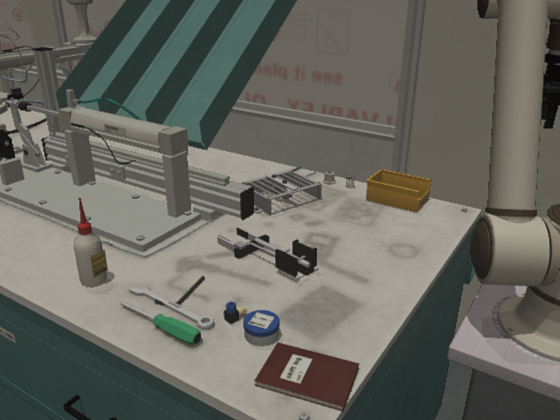

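The top view shows the reacher's handle near (227,241) with its jaws near (243,180), and the guard near (337,163), turned. I'll enlarge both.

Run:
```python
import cv2
p=cv2.imread("pics/top0.png")
cv2.imwrite("pics/c1.png",cv2.resize(p[120:265,205:385],None,fx=4.4,fy=4.1,interpolation=cv2.INTER_CUBIC)[:600,:800])
p=cv2.imread("pics/scene0.png")
cv2.imwrite("pics/c2.png",cv2.resize(p[160:290,210:330],None,fx=4.5,fy=4.5,interpolation=cv2.INTER_CUBIC))
```

```text
(no output)
```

View pics/c1.png

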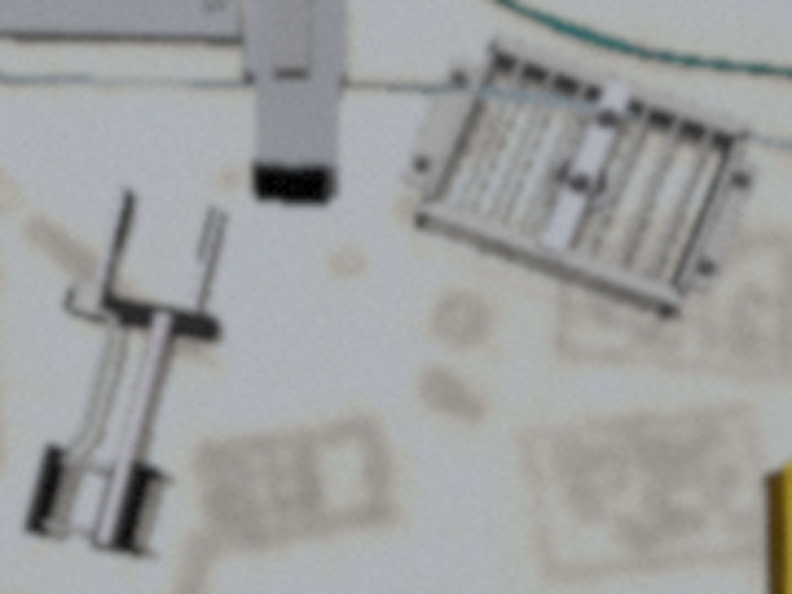

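View pics/c2.png

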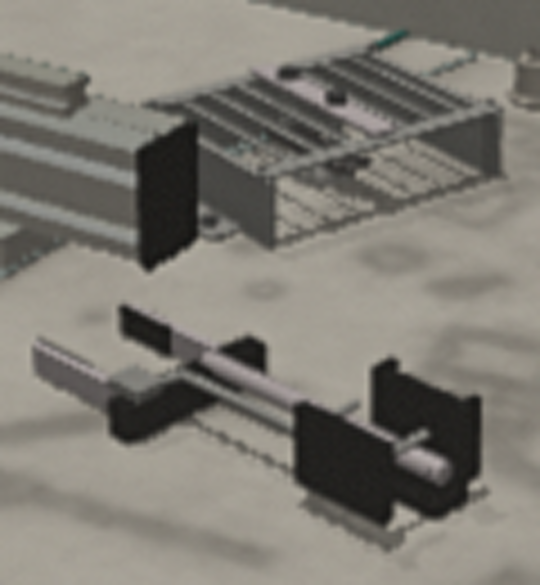

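The enlarged top crop shows the two handle plates: the left one, with no lips, is the trigger; the right one, with lips, is the palm. So reacher x points ahead and y to the left. The guard's open front runs from about (418,218) to (672,312) in that crop. Next I'll fit poses from the depth images.

```bash
cat > h.py <<'E'
import numpy as np,cv2
from station import r,cams
def cloud(n,d):
    i=cams.camera_info(n);K,R,t=map(np.array,(i["mtx"],i["R"],i["t"]))
    v,u=np.indices(d.shape);P=np.stack([(u-K[0,2])/K[0,0]*d,(v-K[1,2])/K[1,1]*d,d],-1)
    W=(P-t)@R; W[d<=0]=np.nan; return W
def ray(n,u,v,z):
    i=cams.camera_info(n);K,R,t=map(np.array,(i["mtx"],i["R"],i["t"]))
    c=-R.T@t; D=R.T@np.array([(u-K[0,2])/K[0,0],(v-K[1,2])/K[1,1],1]); return c+D*(z-c[2])/D[2]
def sel(W,x,y,z):
    P=W.reshape(-1,3);P=P[~np.isnan(P[:,0])]
    return P[(P[:,0]>x[0])&(P[:,0]<x[1])&(P[:,1]>y[0])&(P[:,1]<y[1])&(P[:,2]>z[0])&(P[:,2]<z[1])]
E
python3 - <<'E'
from h import *
q=lambda x,y,z:ray("top",205+(x+.5)/4.4-.5,120+(y+.5)/4.1-.5,z).round(4)
print("guard front corners z49",q(424,205,.049),q(686,296,.049),"bottom?",q(418,222,0),q(668,314,0))
print("back", q(495,45,.049),q(738,135,.049), "front bracket",q(555,245,.049),"bracket back",q(615,90,.061))
print("trig",q(58,448,.056),q(42,530,.056),"palm",q(143,465,.056),q(130,550,.056))
print("jaw tips",q(128,192,.021),q(222,210,.021),"yoke",q(75,290,.023),q(218,325,.023))
for n in("top","scene"):
    W=cloud(n,np.load(f"pics/{n}0.npy"))
    print(n,"bench z",np.nanmedian(sel(W,(.3,.45),(-.15,.05),(-.03,.03))[:,2]))
    G=sel(W,(.4,.75),(-.4,-.05),(.043,.07)); R=sel(W,(.3,.5),(.02,.2),(.045,.065)); J=sel(W,(.4,.65),(-.0,.2),(.012,.03))
    for nm,S in(("guard",G),("handle",R),("jaws",J)):
        if len(S)>3: print(nm,len(S),cv2.minAreaRect(S[:,:2].astype(np.float32)))
    np.save(f"pics/W{n}.npy",W)
E
```

```text
guard front corners z49 [ 0.7084 -0.1072  0.049 ] [ 0.648  -0.2749  0.049 ] bottom? [ 0.7091 -0.106   0.    ] [ 0.6452 -0.2733  0.    ]
back [ 0.8253 -0.1523  0.049 ] [ 0.7633 -0.3103  0.049 ] front bracket [ 0.682  -0.1914  0.049 ] bracket back [ 0.7899 -0.2286  0.061 ]
trig [0.5345 0.1181 0.056 ] [0.4801 0.1252 0.056 ] palm [0.5243 0.065  0.056 ] [0.4681 0.0707 0.056 ]
jaw tips [0.721  0.0865 0.021 ] [0.7093 0.0242 0.021 ] yoke [0.649  0.1177 0.023 ] [0.6262 0.024  0.023 ]
top bench z -3.717169434450784e-05
guard 943 ((0.6308043003082275, -0.2719912827014923), (0.42780712246894836, 0.212966188788414), 41.624847412109375)
handle 96 ((0.48905497789382935, 0.09990546852350235), (0.06902649253606796, 0.03129131346940994), 78.97582244873047)
jaws 433 ((0.5603551268577576, 0.07791812717914581), (0.0985388234257698, 0.18273961544036865), 87.20692443847656)
scene bench z -0.002289155067891076
guard 786 ((0.6158497333526611, -0.2860974073410034), (0.403213769197464, 0.18700848519802094), 36.68510818481445)
handle 149 ((0.4875243604183197, 0.10201467573642731), (0.07217970490455627, 0.03119434230029583), 79.65142059326172)
jaws 716 ((0.5634934902191162, 0.09068227559328079), (0.10125193744897842, 0.1863805651664734), 78.75050354003906)
```

Run:
```python
from h import *
im=np.zeros((600,800,3),np.uint8)
a=np.deg2rad(-20)
for k,n in enumerate(("top","scene")):
    W=np.load(f"pics/W{n}.npy")
    G=sel(W,(.6,.9),(-.36,-.07),(.041,.056)); R=sel(W,(.4,.6),(.02,.16),(.04,.065)); J=sel(W,(.61,.76),(.0,.14),(.012,.03))
    for nm,S in(("guard",G),("handle",R),("jaws",J)): print(n,nm,len(S),cv2.minAreaRect(S[:,:2].astype(np.float32)))
    # points inside guard in rough guard frame, plan view coloured by height
    c=np.array([.744,-.215]); P=sel(W,(.55,.9),(-.4,.0),(-.01,.07))
    e=np.array([[np.cos(a),np.sin(a)],[-np.sin(a),np.cos(a)]]); L=(P[:,:2]-c)@e.T
    m=(abs(L[:,0])<.15)&(abs(L[:,1])<.13)
    for (x,y),z in zip(L[m],P[m,2]):
        v=int(np.clip(z/.065,0,1)*255); col=cv2.applyColorMap(np.uint8([[v]]),cv2.COLORMAP_JET)[0,0].tolist()
        cv2.circle(im,(int(200+400*k-y*1500),int(300-x*1900)),3,col,-1)
for k in(0,1):
    for x in(-.07,0,.07): cv2.line(im,(400*k,int(300-x*1900)),(400*k+20,int(300-x*1900)),(255,255,255),1)
cv2.imwrite("pics/plan.png",im)
```

```text
top guard 1173 ((0.7388710975646973, -0.21132466197013855), (0.18013828992843628, 0.1418742835521698), 69.32371520996094)
top handle 224 ((0.5030452609062195, 0.09714586287736893), (0.0697508305311203, 0.05981091782450676), 78.975830078125)
top jaws 339 ((0.6656137108802795, 0.06999356299638748), (0.10059832781553268, 0.10686781257390976), 79.7254638671875)
scene guard 730 ((0.7389697432518005, -0.21010610461235046), (0.1842707246541977, 0.14649128913879395), 69.23812866210938)
scene handle 417 ((0.5023712515830994, 0.09889934957027435), (0.07238610833883286, 0.06349481642246246), 78.59754180908203)
scene jaws 423 ((0.6866496801376343, 0.06243463605642319), (0.1008366271853447, 0.1579568088054657), 75.2011489868164)
```

View pics/plan.png

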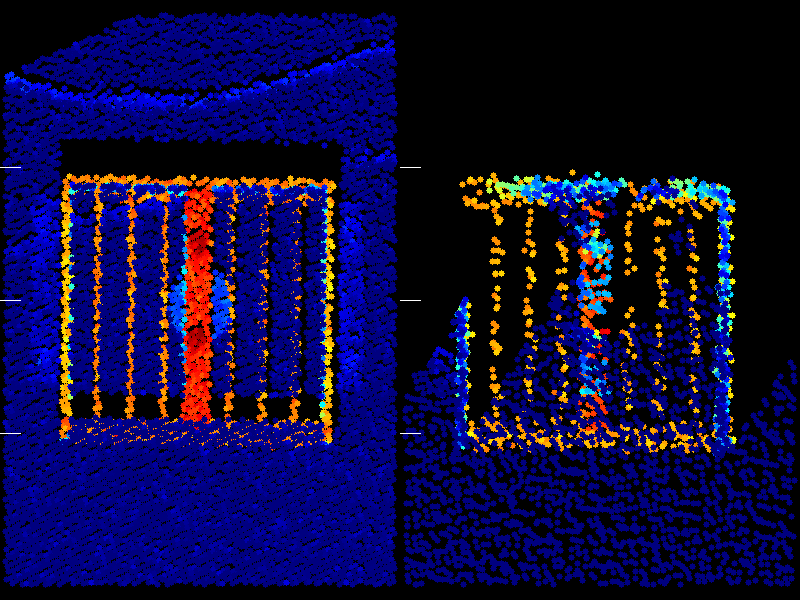

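The plan plot shows the bearing as a light-blue disc under the bracket at about (200,300), so near guard x = 0. I'll refine that and the reacher's yaw.

Run:
```python
from h import *
def fr(c,a,P):
    a=np.deg2rad(a);e=np.array([[np.cos(a),np.sin(a)],[-np.sin(a),np.cos(a)]]);return (P[:,:2]-c)@e.T
W=np.load("pics/Wtop.npy");P=sel(W,(.6,.85),(-.35,-.08),(.008,.018))
L=fr([.739,-.211],-20.7,P);L=L[(abs(L[:,0])<.055)&(abs(L[:,1])<.035)]
print(len(L),np.percentile(L,[1,5,50,95,99],axis=0).round(4).tolist(),cv2.minEnclosingCircle(L.astype(np.float32)))
for n in("top","scene"):
  W=np.load(f"pics/W{n}.npy")
  for z in((.012,.03),):
    P=sel(W,(.45,.76),(.0,.16),z);L=fr([.5035,.1015],-11,P)
    for nm,lo,hi in(("yoke",.12,.15),("jaw",.155,.222)):
        S=L[(L[:,0]>lo)&(L[:,0]<hi)&(abs(L[:,1])<.065)]
        if len(S)>5: print(n,nm,len(S),np.percentile(S,[1,50,99],axis=0).round(4).tolist())
        if nm=="jaw":
            for s in(1,-1):
                T=S[S[:,1]*s>0]; 
                if len(T)>5: print(s,len(T),np.polyfit(T[:,0]-.19,T[:,1],1).round(4))
    T=L[(L[:,0]>.222)&(L[:,0]<.235)];print(len(T))
    C=sel(W,(.45,.76),(.0,.16),(.024,.04));C=fr([.5035,.1015],-11,C);C=C[(C[:,0]>.04)&(C[:,0]<.11)&(abs(C[:,1])<.01)]
    if len(C)>5: print("tube",len(C),np.polyfit(C[:,0],C[:,1],1).round(4))
```

```text
71 [[-0.024, -0.0216], [-0.0146, -0.0202], [0.0017, -0.0116], [0.0198, 0.017], [0.0506, 0.0222]] ((0.015614153817296028, 0.014020788483321667), 0.04195082560181618)
top yoke 197 [[0.1213, -0.0504], [0.1346, -0.0104], [0.1484, 0.047]]
top jaw 124 [[0.1557, -0.0361], [0.1899, 0.0258], [0.2182, 0.0339]]
1 63 [-0.0318  0.0298]
-1 61 [ 0.0141 -0.0327]
0
scene yoke 250 [[0.1213, -0.0478], [0.1288, 0.0195], [0.1472, 0.0489]]
scene jaw 139 [[0.157, -0.0364], [0.1887, -0.0242], [0.2189, 0.0364]]
1 69 [-0.0392  0.032 ]
-1 70 [ 0.0162 -0.0302]
4
```

play_rows(commands="0.45 0.9 0 0 0 -0.11;0.45 0.9 0 0 0 -0.11;0.45 0.9 0 0 0 -0.11;0.45 0.9 0 0 0 -0.11;0.45 0.9 0 0 0 -0.11;0.45 0.9 0 0 0 -0.11;0.45 0.9 0 0 0 -0.11;0.45 0.9 0 0 0 -0.11;0.45 0.9 0 0 0 -0.11;0.45 0.9 0 0 0 -0.11;0.45 0.9 0 0 0 -0.11;0.45 0.9 0 0 0 -0.11;0.45 0.9 0 0 0 -0.11;0.45 0.9 0 0 0 -0.11;0.45 0.9 0 0 0 -0.11;0.45 0.9 0 0 0 -0.11;0.45 0.9 0 0 0 -0.11;0.45 0.9 0 0 0 -0.11;0.45 0.9 0 0 0 -0.11;0.45 0.9 0 0 0 -0.11", grip=87)

```text
time_s: 2.1
tcp_pos: [0.4167, -0.0663, 0.2224]
ee_rot: [[-0.996, 0.094, -0.0], [0.094, 0.996, 0.0], [0.0, 0.0, -1.0]]
wrist_force: [1.0, -0.0, -0.0]
gripper_width: 0.994
gripper_force: 0.0
```

play_rows(commands="0.4 0.8 -0.4 0 0 -0.1;0.4 0.8 -0.4 0 0 -0.1;0.4 0.8 -0.4 0 0 -0.1;0.4 0.8 -0.4 0 0 -0.1;0.4 0.8 -0.4 0 0 -0.1;0.4 0.8 -0.4 0 0 -0.1;0.4 0.75 -0.4 0 0 -0.1;0 0 0 0 0 0;0 0 0 0 0 0")

```text
time_s: 3.0
tcp_pos: [0.5002, 0.099, 0.1379]
ee_rot: [[-0.981, 0.196, -0.002], [0.196, 0.981, -0.001], [0.002, -0.001, -1.0]]
wrist_force: [-1.0, 0.2, 0.1]
gripper_width: 1.001
gripper_force: 0.0
```

Run:
```python
from h import *
s=r.sense();print(s["tcp_pos"].round(4) if hasattr(s["tcp_pos"],"round") else s["tcp_pos"],s["ee_rot"])
p,d=cams.capture("scene");cv2.imwrite("pics/s1.png",cv2.resize(p[110:310,170:430],None,fx=3,fy=3,interpolation=cv2.INTER_CUBIC))
```

```text
[0.5002 0.099  0.1379] [[-9.80576890e-01  1.96125930e-01 -1.89269445e-03]
 [ 1.96127969e-01  9.80577841e-01 -9.57458141e-04]
 [ 1.66815187e-03 -1.31007165e-03 -9.99997750e-01]]
```

View pics/s1.png

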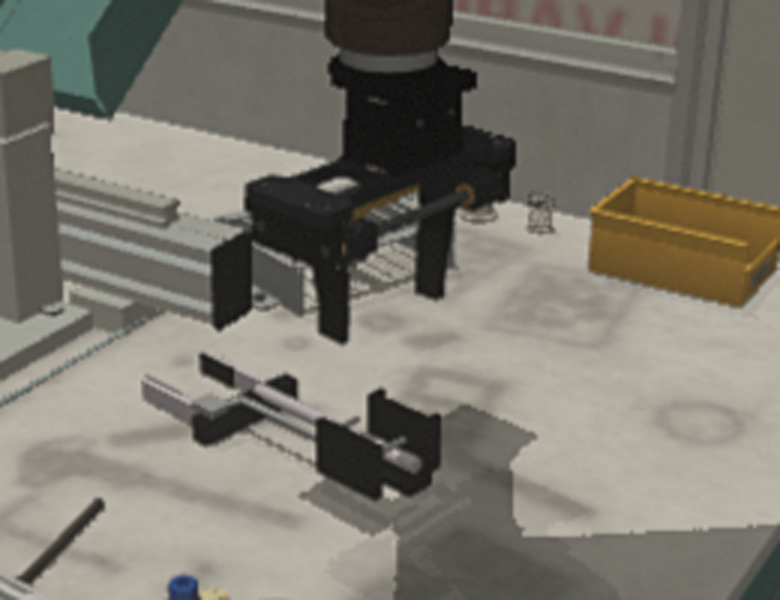

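The open gripper hangs over the handle, its fingers lined up with the plates. I'll lower it.

play_rows(commands="0.1 0.07 -0.6 0 0 0;0 0 -0.6 0 0 0;0 0 -0.6 0 0 0;0 0 -0.6 0 0 0;0 0 -0.5 0 0 0;0 0 -0.5 0 0 0;0 0 -0.4 0 0 0;0 0 -0.3 0 0 0;0 0 0 0 0 0")

```text
time_s: 3.95
tcp_pos: [0.5029, 0.1004, 0.0148]
ee_rot: [[-0.98, 0.198, -0.002], [0.198, 0.98, -0.001], [0.002, -0.001, -1.0]]
wrist_force: [0.4, -1.0, 0.3]
gripper_width: 1.004
gripper_force: 0.0
```

play_rows(commands="0 0 0 0 0 0;0 0 0 0 0 0;0 0 0 0 0 0;0 0 0 0 0 0;0 0 0 0 0 0;0 0 0 0 0 0;0 0 0 0 0 0;0 0 0 0 0 0;0 0 0 0 0 0;0 0 0 0 0 0", grip=60)

```text
time_s: 4.95
tcp_pos: [0.5034, 0.1005, 0.0158]
ee_rot: [[-0.98, 0.197, -0.001], [0.197, 0.98, -0.001], [0.001, -0.001, -1.0]]
wrist_force: [-0.8, -4.0, 5.8]
gripper_width: 0.692
gripper_force: 11.6
```

play_rows(commands="-0.2 0 0 0 0 0;-0.4 0 0 0 0 0;-0.4 0 0 0 0 0;-0.4 0 0 0 0 0;-0.4 0 0 0 0 0;-0.4 -0.1 0 0 0 0;-0.24 -0.4 0 0 0 -0.07;0 -0.5 0 0 0 -0.08;0 -0.5 0 0 0 -0.08;0 -0.5 0 0 0 -0.08;0 -0.5 0 0 0 -0.08;0 -0.5 0 0 0 -0.08;0 -0.5 0 0 0 -0.08;0 -0.5 0 0 0 -0.08;0 -0.5 0 0 0 -0.08;0 -0.5 0 0 0 -0.08;0 -0.5 0 0 0 -0.08;0 -0.5 0 0 0 -0.08;0 -0.5 0 0 0 -0.08;0 0 0 0 0 0")

```text
time_s: 6.95
tcp_pos: [0.4292, -0.0955, 0.0157]
ee_rot: [[-0.938, 0.348, -0.001], [0.348, 0.938, -0.0], [0.001, -0.001, -1.0]]
wrist_force: [0.4, -4.2, 3.8]
gripper_width: 0.691
gripper_force: 11.1
```

```bash
cat > look.py <<'E'
from h import *
import sys
k=sys.argv[1]
s=r.sense();t=np.array(s["tcp_pos"]);R=np.array(s["ee_rot"])
print(s["time_s"],t.round(4),"yaw",np.degrees(np.arctan2(R[1,1],R[0,1]))-90,s["gripper_width"]*87,s["gripper_force"],np.round(s["wrist_force"],1))
g=np.deg2rad(-20.7);e=np.array([[np.cos(g),np.sin(g)],[-np.sin(g),np.cos(g)]])
print("tcp in guard",e@(t[:2]-[.739,-.211]))
ims=[]
for n in("top","scene"):
    p,d=cams.capture(n);W=cloud(n,d)
    P=sel(W,(.3,.9),(-.4,.2),(.006,.03));L=(P[:,:2]-[.739,-.211])@e.T
    # jaws / yoke seen in guard frame
    m=(abs(L[:,1])<.075)&(L[:,0]<-.075)&(L[:,0]>t[0]*0+(e@(t[:2]-[.739,-.211]))[0]+.12)
    L=L[m]
    if len(L)>20:
        print(n,len(L),"x max",np.percentile(L[:,0],99).round(4),"y 1,99%",np.percentile(L[:,1],[1,99]).round(4))
        xm=np.percentile(L[:,0],99)
        for sg in(1,-1):
            T=L[(L[:,1]*sg>.012)&(L[:,0]>xm-.062)]
            if len(T)>8:print(" jaw",sg,len(T),"y@mid,slope",np.polyfit(T[:,0]-T[:,0].mean(),T[:,1],1).round(4))
    ims.append(p)
a=cv2.resize(ims[0][115:265,205:405],(400,300),interpolation=cv2.INTER_CUBIC)
b=cv2.resize(ims[1][130:310,190:430],(400,300),interpolation=cv2.INTER_CUBIC)
cv2.imwrite(f"pics/{k}.png",cv2.resize(np.hstack([a,b]),None,fx=1,fy=1))
E
python3 look.py a1
```

```text
6.95 [ 0.4292 -0.0955  0.0157] yaw -20.36202646796835 60.07475139091576 11.050077893896741 [ 0.4 -4.2  3.8]
tcp in guard [-0.33059947 -0.00142426]
top 325 x max -0.1125 y 1,99% [-0.0472  0.0485]
 jaw 1 56 y@mid,slope [-0.0188  0.0303]
 jaw -1 64 y@mid,slope [ 0.0287 -0.0301]
scene 341 x max -0.1121 y 1,99% [-0.0314  0.0517]
 jaw 1 90 y@mid,slope [-0.0175  0.0333]
 jaw -1 85 y@mid,slope [ 0.0286 -0.0277]
```

View pics/a1.png

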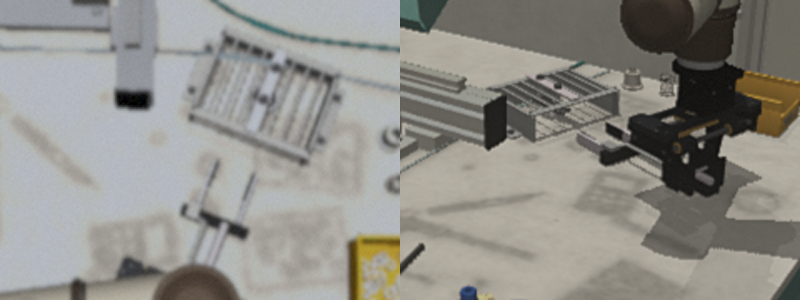

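The top view (left) shows the jaws at about (215,165) and (252,175), pointing straight at the guard's open front and centred on its axis. I'll slide them in.

play_rows(commands="0.31 -0.12 0 0 0 0;0.31 -0.12 0 0 0 0;0.31 -0.12 0 0 0 0;0.31 -0.12 0 0 0 0;0.31 -0.12 0 0 0 0;0.31 -0.12 0 0 0 0;0.31 -0.12 0 0 0 0;0.31 -0.12 0 0 0 0;0.31 -0.12 0 0 0 0;0.31 -0.12 0 0 0 0;0.31 -0.12 0 0 0 0;0.31 -0.12 0 0 0 0;0.31 -0.12 0 0 0 0;0 0 0 0 0 0")

```text
time_s: 8.45
tcp_pos: [0.5489, -0.1407, 0.0148]
ee_rot: [[-0.938, 0.346, -0.006], [0.346, 0.938, 0.0], [0.005, -0.002, -1.0]]
wrist_force: [-1.9, -1.1, 3.5]
gripper_width: 0.69
gripper_force: 10.2
```

```bash
cat > look2.py <<'E'
from h import *
import sys
s=r.sense();t=np.array(s["tcp_pos"]);R=np.array(s["ee_rot"])
g=np.deg2rad(-20.7);e=np.array([[np.cos(g),np.sin(g)],[-np.sin(g),np.cos(g)]])
print(s["time_s"],"yaw",np.degrees(np.arctan2(R[1,1],R[0,1]))-90,"tcp in guard",e@(t[:2]-[.739,-.211]))
p,d=cams.capture("top");W=cloud("top",d)
P=sel(W,(.3,.9),(-.4,.2),(.006,.028));L=np.c_[(P[:,:2]-[.739,-.211])@e.T,P[:,2]]
x0=float(sys.argv[2]) if len(sys.argv)>2 else 0
L=L[(abs(L[:,1])<.075)&(abs(L[:,0]-x0)<.1)]
im=np.zeros((600,600,3),np.uint8)
for x,y,z in L:
    cv2.circle(im,(int(300-y*3500),int(300-(x-x0)*3000)),4,cv2.applyColorMap(np.uint8([[int(z/.028*255)]]),cv2.COLORMAP_JET)[0,0].tolist(),-1)
for y in(-.021,.021):cv2.line(im,(int(300-y*3500),0),(int(300-y*3500),600),(90,90,90),1)
cv2.imwrite(f"pics/{sys.argv[1]}.png",np.hstack([im,cv2.resize(p[130:250,290:330],(200,600),interpolation=cv2.INTER_CUBIC)]))
E
python3 look2.py b1
```

```text
8.45 yaw -20.266710540699734 tcp in guard [-0.20269471 -0.00149104]
```

View pics/b1.png

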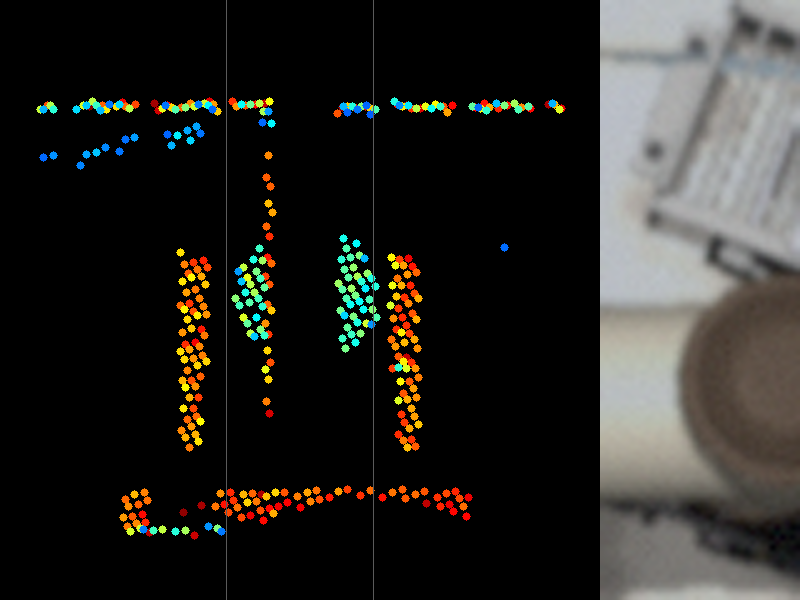

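The plan view shows both jaws, at columns 195 and 405, either side of the bearing at columns 236–375 with a gap on each side. Bearing centre row is about 295; pad centres are about 6 mm short of it. I'll advance 5 mm and squeeze in steps.

play_rows(commands="0.08 -0.03 0 0 0 0;0.08 -0.03 0 0 0 0;0 0 0 0 0 0;0 0 0 0 0 0;0 0 0 0 0 0;0 0 0 0 0 0;0 0 0 0 0 0;0 0 0 0 0 0", grip=52)

```text
time_s: 9.3
tcp_pos: [0.5532, -0.1428, 0.0149]
ee_rot: [[-0.938, 0.347, -0.006], [0.347, 0.938, 0.0], [0.005, -0.002, -1.0]]
wrist_force: [-4.5, -2.5, 4.9]
gripper_width: 0.601
gripper_force: 12.3
```

play_rows(commands="0 0 0 0 0 0;0 0 0 0 0 0;0 0 0 0 0 0;0 0 0 0 0 0;0 0 0 0 0 0", grip=48)

```text
time_s: 9.8
tcp_pos: [0.5535, -0.1433, 0.0149]
ee_rot: [[-0.937, 0.349, -0.005], [0.349, 0.937, -0.0], [0.005, -0.002, -1.0]]
wrist_force: [-4.1, -5.1, 4.1]
gripper_width: 0.555
gripper_force: 14.2
```

play_rows(commands="0 0 0 0 0 0;0 0 0 0 0 0;0 0 0 0 0 0;0 0 0 0 0 0;0 0 0 0 0 0", grip=45)

```text
time_s: 10.3
tcp_pos: [0.5535, -0.1434, 0.0149]
ee_rot: [[-0.937, 0.349, -0.005], [0.349, 0.937, -0.0], [0.004, -0.002, -1.0]]
wrist_force: [-4.0, -5.1, 3.9]
gripper_width: 0.524
gripper_force: 19.3
```

play_rows(commands="0 0 0 0 0 0;0 0 0 0 0 0;0 0 0 0 0 0;0 0 0 0 0 0;0 0 0 0 0 0", grip=43)

```text
time_s: 10.8
tcp_pos: [0.5536, -0.1435, 0.0149]
ee_rot: [[-0.937, 0.349, -0.005], [0.349, 0.937, -0.0], [0.004, -0.002, -1.0]]
wrist_force: [-3.1, -4.9, 4.1]
gripper_width: 0.497
gripper_force: 22.7
```

play_rows(commands="0 0 0 0 0 0;0 0 0 0 0 0;0 0 0 0 0 0;0 0 0 0 0 0;0 0 0 0 0 0", grip=41.8)

```text
time_s: 11.3
tcp_pos: [0.5536, -0.1435, 0.0149]
ee_rot: [[-0.937, 0.349, -0.005], [0.349, 0.937, -0.0], [0.004, -0.002, -1.0]]
wrist_force: [-4.2, -4.8, 3.9]
gripper_width: 0.486
gripper_force: 24.7
```

play_rows(commands="-0.1 0.04 0 0 0 0;-0.2 0.075 0 0 0 0;-0.25 0.094 0 0 0 0;-0.25 0.094 0 0 0 0;-0.25 0.094 0 0 0 0;-0.25 0.094 0 0 0 0;-0.25 0.094 0 0 0 0;-0.25 0.094 0 0 0 0;-0.25 0.094 0 0 0 0;-0.25 0.094 0 0 0 0;-0.25 0.094 0 0 0 0;-0.25 0.094 0 0 0 0;-0.25 0.094 0 0 0 0;-0.25 0.094 0 0 0 0;-0.25 0.094 0 0 0 0;-0.25 0.094 0 0 0 0;-0.25 0.094 0 0 0 0;-0.25 0.094 0 0 0 0;-0.25 0.094 0 0 0 0;-0.25 0.094 0 0 0 0")

```text
time_s: 13.3
tcp_pos: [0.4116, -0.0881, 0.0156]
ee_rot: [[-0.938, 0.345, 0.0], [0.345, 0.938, 0.0], [-0.0, 0.0, -1.0]]
wrist_force: [1.9, -0.4, -0.6]
gripper_width: 0.486
gripper_force: 22.6
```

```bash
python3 look2.py b2 -0.14
```

```text
13.3 yaw -20.20799123487477 tcp in guard [-0.34968951 -0.00074828]
```

View pics/b2.png

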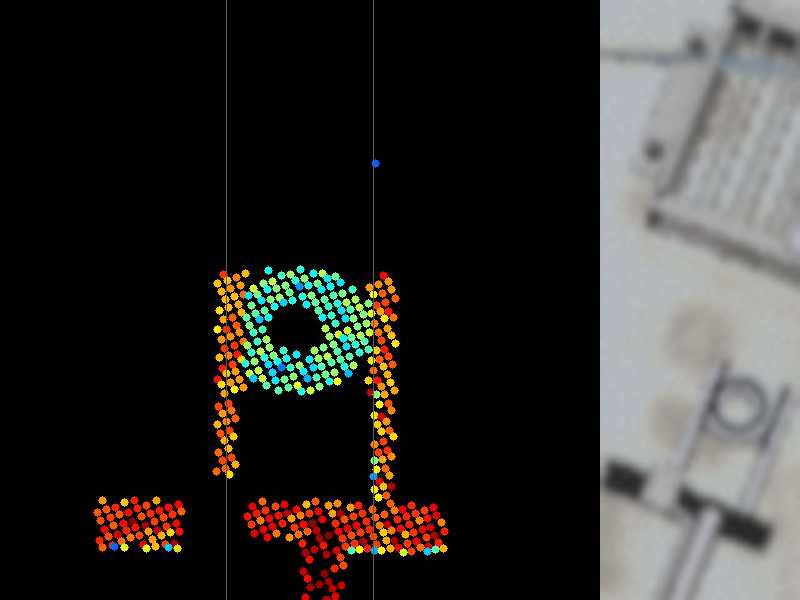

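The bearing sits flat between the jaws at about (305,330), guard x ≈ −150 mm, well clear. I'll release gently.

play_rows(commands="0 0 0 0 0 0;0 0 0 0 0 0;0 0 0 0 0 0;0 0 0 0 0 0;0 0 0 0 0 0;0 0 0 0 0 0", grip=52)

```text
time_s: 13.95
tcp_pos: [0.412, -0.0884, 0.0154]
ee_rot: [[-0.938, 0.346, -0.001], [0.346, 0.938, -0.0], [0.0, -0.0, -1.0]]
wrist_force: [0.8, -0.1, -2.5]
gripper_width: 0.597
gripper_force: 10.4
```

play_rows(commands="0 0 0 0 0 0;0 0 0 0 0 0;0 0 0 0 0 0;0 0 0 0 0 0;0 0 0 0 0 0;0 0 0 0 0 0", grip=62)

```text
time_s: 14.55
tcp_pos: [0.4122, -0.0883, 0.0156]
ee_rot: [[-0.938, 0.345, 0.0], [0.345, 0.938, -0.0], [-0.0, 0.0, -1.0]]
wrist_force: [-0.1, -0.5, -1.7]
gripper_width: 0.709
gripper_force: 1.4
```

play_rows(commands="0 0 0 0 0 0;0 0 0 0 0 0;0 0 0 0 0 0;0 0 0 0 0 0;0 0 0 0 0 0;0 0 0 0 0 0;0 0 0 0 0 0;0 0 0 0 0 0", grip=86)

```text
time_s: 15.35
tcp_pos: [0.4121, -0.0883, 0.0155]
ee_rot: [[-0.938, 0.345, -0.0], [0.345, 0.938, -0.0], [0.0, -0.0, -1.0]]
wrist_force: [-0.8, -0.0, -0.8]
gripper_width: 0.989
gripper_force: 0.0
```

play_rows(commands="0 0 0.1 0 0 0;0 0 0.2 0 0 0;0 0 0.3 0 0 0;0 0 0.4 0 0 0;0 0 0.5 0 0 0;0 0 0.7 0 0 0;0 0 0.7 0 0 0;0 0 0.7 0 0 0;0 0 0.7 0 0 0;0 0 0.7 0 0 0;0 0 0 0 0 0;0 0 0 0 0 0")

```text
time_s: 16.55
tcp_pos: [0.412, -0.0882, 0.1661]
ee_rot: [[-0.938, 0.346, 0.001], [0.346, 0.938, 0.001], [-0.001, 0.001, -1.0]]
wrist_force: [-0.4, 0.8, 0.0]
gripper_width: 0.988
gripper_force: 0.0
```

```bash
python3 look2.py b3 -0.14
```

```text
16.55 yaw -20.223112567212098 tcp in guard [-0.34931518 -0.00073914]
```

View pics/b3.png

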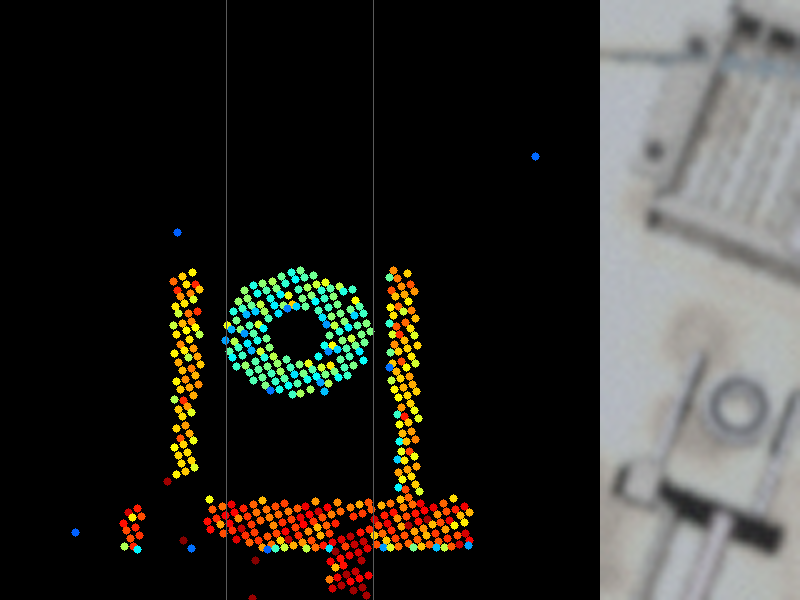

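The jaws have sprung fully open (columns 187 and 403). The bearing lies flat and free at (298,332), guard x ≈ −151 mm, and the gripper is clear above.

```bash
python3 -c "
from station import r
print(r.finish_job())"
```

```text
the job is handed in; nothing more can be done
None
```

The bearing was drawn out and released, lying flat about 150 mm in front of the guard's centre with the jaws fully open and the gripper clear. The job was handed in at about 17 s of the 62 s allowed; no verdict came back.

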